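# Fill the sugar tin, close it, and take off only its outer cap

## Task

The sugar tin's outer cap needs a wipe, but the sugar must stay covered: first put exactly three sugar lumps from the board into the open tin on the turntable, leaving the fourth where it lies. Then pick up the double lid as one stack by the broad rim of its lower lid, cap still nested on top, and lower it gently (no dropping) until the inner lid is fully seated in the tin. Let go, lift only the outer cap by its knob about 10 cm straight up while the inner lid stays seated, and finish still holding the cap in the air, with the tin upright in its place and the other tins, egg cup and measuring cups not shifted.

Things in the scene. Friction and masses are not known exactly. Their poses are not given: they have to be found in the camera images.
- tin_mouth (a point): The open sugar tin: plain round aluminium, 58 mm outside diameter, 53 mm inside, 80 mm high (inside depth 77 mm), loose, about 140 g; it has no lid and is the tallest of the five tins on the white turntable. The point is the centre of its mouth, level with the rim; z is up along its axis.
- inner_rim (a point): The inner (lower) lid of the double lid, on its axis half-way up its broad rim, z up. The rim is a cylinder 64 mm in diameter, 14 mm thick, to be gripped to carry the whole double lid. It starts on the work surface, the point 23 mm up. Fully seated, the rim rests on the tin's edge, overhanging it 3 mm all round, the point 7 mm above the tin's mouth.
- cap_knob (a point): The outer lid (cap), steel, 54 mm in diameter, 10 mm high, sitting loosely over the inner lid's boss (3 mm play), with a round knob 20 mm in diameter, 22 mm high on top. Not fastened: lifted by the knob it comes off alone. The point is the knob's centre, 21 mm above the cap's underside, 28 mm above inner_rim while nested, 11 mm below the knob's top.
- lump1_mid (a point): Sugar lump 1 of four alike: white rounded block 28 x 20 x 18 mm (its own x, y, z), about 14 g, lying flat on the board. The point is its centre; x is along its 28 mm length, y across its 20 mm width. Lumps lie with centres at least 52 mm apart. It may be let fall into the tin from the mouth.
- lump2_mid (a point): Sugar lump 2 of four alike: white rounded block 28 x 20 x 18 mm (its own x, y, z), about 14 g, lying flat on the board. The point is its centre; x is along its 28 mm length, y across its 20 mm width. Lumps lie with centres at least 52 mm apart. It may be let fall into the tin from the mouth.
- lump3_mid (a point): Sugar lump 3 of four alike: white rounded block 28 x 20 x 18 mm (its own x, y, z), about 14 g, lying flat on the board. The point is its centre; x is along its 28 mm length, y across its 20 mm width. Lumps lie with centres at least 52 mm apart. It may be let fall into the tin from the mouth.
- lump4_mid (a point): Sugar lump 4 of four alike: white rounded block 28 x 20 x 18 mm (its own x, y, z), about 14 g, lying flat on the board. The point is its centre; x is along its 28 mm length, y across its 20 mm width. Lumps lie with centres at least 52 mm apart. It may be let fall into the tin from the mouth.
- board: Fixed olive-wood board 150 x 170 mm (its x, y), 12 mm thick, carrying the lumps. Origin at the centre of its underside, on the work surface.
- shut_tin1: Bystander: closed aluminium tin, 58 mm in diameter, 56 mm high, loose on the turntable with the sugar tin, centres about 106 mm apart or more. Origin at the centre of its underside.
- shut_tin2: Bystander: closed aluminium tin, 54 mm in diameter, 42 mm high, loose on the turntable with the sugar tin, centres about 106 mm apart or more. Origin at the centre of its underside.
- shut_tin3: Bystander: closed aluminium tin, 58 mm in diameter, 48 mm high, loose on the turntable with the sugar tin, centres about 106 mm apart or more. Origin at the centre of its underside.
- shut_tin4: Bystander: closed aluminium tin, 50 mm in diameter, 54 mm high, loose on the turntable with the sugar tin, centres about 106 mm apart or more. Origin at the centre of its underside.
- egg_cup: Bystander: orange ceramic egg cup, 50 mm wide, 58 mm high, loose. Origin at the centre of its underside.
- cups: Bystander: nested set of steel measuring cups, 80 mm wide, about 56 mm high, flat handles reaching 94 mm from the centre along its y. Loose. Origin at the centre of its underside.
- inner: The inner lid, aluminium, about 70 g. From the bottom: tapered plug 48 mm in diameter and 16 mm deep (enters the tin), broad rim 64 mm in diameter and 14 mm thick, boss 40 mm in diameter and 6 mm high hidden under the cap. Origin at the centre of the plug's underside, 23 mm below inner_rim.
- cap: The cap as a body, about 60 g: origin at the centre of its underside, 21 mm below the knob's centre.
- tin: The sugar tin as a  origin at the centre of its underside, 80 mm below its mouth. It stands on the turntable, a white disc 280 mm in diameter, top 30 mm above the work surface, that turns stiffly if pushed.
Not all that is in view belongs to the job. What is shaped like the part that bears lump2_mid but orange or yellow is not meant.

How it is judged:
By the outcome, as a careful person would: the job done as asked, in the order asked, and still so for the second after the job is handed in, while the arm keeps its last pose, push and grip.
It also fails if it takes over 72 s, if anything falls off the work surface, if the arm or the gripper's body presses on something with over 40 N, if the wrist force passes 120 N, or if a joint passes its speed limit or range.

## Robot

A 6-joint arm with a two-finger parallel gripper is mounted at the origin on the work surface. World frame = base frame: x ahead of the robot, y to its left, z up, the work surface at z = 0. Lengths are in m, angles in rad, forces in N, time in s.
With the tool pointing down it reaches from about 0.3 to 0.875 m from the base axis. Payload 6.4 kg.
Tool frame: the origin (TCP) lies midway between the tips of the shut fingers; the grasp point (between the pads) lies 19 mm behind it; z points along the fingers, y is the line along which they close (so a half turn about z gives the same grasp; the last joint's range is limited). The gripper opens to 85 mm and grips with 20 to 120 N. Pads are 22 mm wide; open, the fingers measure 114 mm over their backs; the gripper's body (76 mm by 85 mm) begins 54 mm behind the grasp point. The pads swing forward as they close: fully open they stand 13 mm farther back than shut.
Start: joints at [0.941, 0.181, 1.607, -0, 1.354, -0.206], TCP at [0.236, 0.524, 0.231] pointing down, gripper open.
Joint ranges: [-2.99, 2.99], [-0.89, 2.07], [0.3, 2.58], [-1.14, 4.28], [0, 2.63], [-3.12, 3.12]. Speed limits (rad/s): [2.57, 2.57, 3.01, 3.14, 3.14, 3.14].

## Interface

Orientations are given as a unit quaternion [w, x, y, z].
In Python, from bench import status, camera, ctrl gives the robot as it stands. The module is installed in compiled form; this text tells all that it offers.
- The arm moves only by the shell command python3 -m handwheel 'ROWS'. ROWS is JSON, a list that holds one entry, the list of rows, each a list of 7 numbers: the opening, from -1 (shut) to 1 (fully open), then the shift along the tool's x, y, z in cm, then the turn, a rotation vector about the tool's x, y, z in degrees. A call has 1 to 10 rows; each row is the pose to reach, as a shift and turn from the pose commanded when the call began, along the tool's axes at that moment; what a row does not reach only later rows make up. A row lasts 1/8 s, in which the tool goes at most 62.5 mm and 10.7 degrees, less where a joint would pass 70% of its speed; a pose out of reach is approached as far as the arm can. A call with a gripper value outside its range is refused whole. The fingers move at their own pace and stop on an object; the grip force is fixed at half the most. Time passes only in rows, so rows that repeat a pose let the fingers close. It gives the time, the measured TCP pose, the force, the opening and the grip force at its end, in the units of the state.
- status.get_obs(): the state, without advancing time (a new reading comes with each control period).
- camera(name): name is "scene" or "top" or "wrist"; returns a dict with "frame" (420x560x3 uint8, blue, green, red), "depth" (420x560 float32, m along the optical axis (not along the pixel's ray), 0 where there is no reading), "fx", "fy", "cx", "cy" (pixels), "extrinsics" (4x4, takes a point from camera to world coordinates); the wrist camera has in their place "hand_eye" (4x4, takes a point from camera to tool coordinates, whose origin is the TCP and whose axes are the flange's). Camera axes: x right, y down, z forward; pixel columns grow to the right and rows downward; lengths in m; the calibration is good to about 2 mm. A picture is of the moment at which its call begins: read the wrist's pose just before it.
- ctrl.hand_in(): hands the job in; it is judged then, once.
The state is a dict: "time_s": time; "q": joint angles; "dq": joint speeds; "joint_efforts": joint torques, N m; "eef_pos": TCP position; "eef_rot": TCP orientation; "wrist_force": force on the tool from outside, world axes, zero at the start; "torque": the same for the moment, N m; "opening": opening from 0.0 (shut) to 1.0 (fully open); "grasp_force": force on a finger pad.
Only numpy, scipy, OpenCV 4.12 (cv2) and the standard library are available. Lean on these libraries where they do the work, as an engineer would, in place of code of your own. Each camera call takes 0.05 s, during which the arm holds its last target. There are 200 camera calls.

## Working session

There is one attempt and no reset: what is moved stays moved. The work goes in short steps, Python scripts to look and compute and a shell command to move; the robot and the scene stay as the last step left them, time stands still between calls to the robot, and variables do not carry over. Pictures are saved under pics/ and viewed, at most 10 in all, crops included, and the job is handed in when it is done.

```bash
mkdir -p pics
cat > h.py <<'E'
import numpy as np, cv2
from scipy.spatial.transform import Rotation as R
from bench import status, camera, ctrl
def rot(o):
    w,x,y,z=o['eef_rot']; return R.from_quat([x,y,z,w])
def T(name):
    o=status.get_obs(); c=camera(name)
    if 'extrinsics' in c: M=np.array(c['extrinsics'])
    else:
        t=np.eye(4); t[:3,:3]=rot(o).as_matrix(); t[:3,3]=o['eef_pos']; M=t@np.array(c['hand_eye'])
    return c,M
def cloud(c,M):
    d=c['depth']; v,u=np.mgrid[:d.shape[0],:d.shape[1]]
    P=np.stack([(u-c['cx'])/c['fx']*d,(v-c['cy'])/c['fy']*d,d],-1)
    W=P@M[:3,:3].T+M[:3,3]; W[d==0]=np.nan
    return W
E
python3 - <<'E'
from h import *
o=status.get_obs(); print(o)
for n in ['top','scene']:
    c,M=T(n); W=cloud(c,M); np.save(n+'.npy',W); cv2.imwrite(f'pics/{n}0.png',c['frame']); print(n,M.round(3).tolist(),c['fx'],c['cx'],c['cy'])
E
```

```text
{'time_s': 0.0, 'q': array([ 9.40710753e-01,  1.81550893e-01,  1.60800788e+00, -4.66984352e-06,
        1.35379681e+00, -2.06309727e-01]), 'dq': array([-0.0008175 , -0.0009377 , -0.00066982, -0.00015466,  0.00032636,
       -0.00037364]), 'joint_efforts': array([ 8.05227337e-04, -4.44861460e+01, -3.51347208e+01, -2.30148562e-04,
        8.77984450e-03,  1.03542578e-05]), 'eef_pos': array([0.23610082, 0.5236852 , 0.23037867]), 'eef_rot': array([-3.55891292e-04,  2.10305400e-01,  9.77635342e-01, -8.06426466e-04]), 'wrist_force': array([-0.16949012, -0.08630256,  0.32345599]), 'torque': array([ 0.02699192,  0.04777761, -0.02156739]), 'grasp_force': 0.0, 'opening': 0.9969097450212826}
top [[0.001, -0.991, 0.133, 0.414], [-1.0, -0.002, -0.007, 0.001], [0.007, -0.133, -0.991, 1.261], [0.0, 0.0, 0.0, 1.0]] 541.9581356108202 284.5404257206376 228.6639045780593
scene [[-0.718, 0.411, -0.562, 1.171], [0.696, 0.425, -0.578, 0.624], [0.001, -0.807, -0.591, 0.717], [0.0, 0.0, 0.0, 1.0]] 485.23214026090164 281.78477326450934 211.6189554756819
```

View pics/top0.png

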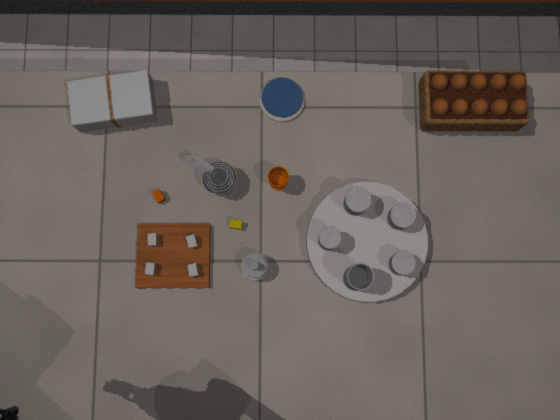

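View pics/scene0.png

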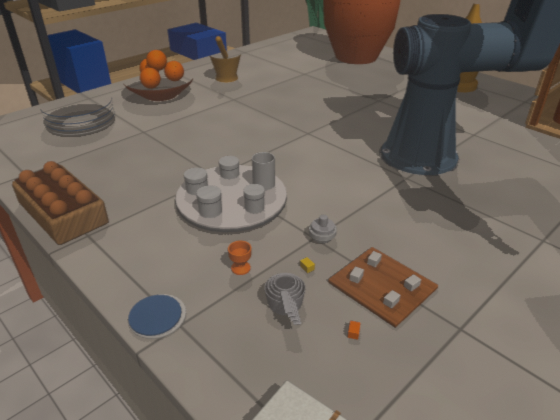

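Top view: the board is at (173,256), with four white lumps at (152,239), (192,241), (150,269) and (193,270). The look-alikes are orange at (158,196) and yellow at (236,225), both off the board, so I exclude them. The double lid with its knob is at (254,266). The open tin with the dark mouth is at (359,277), and the shut tins are at (330,238), (358,201), (402,215) and (403,263). The cups are at (219,178) and the egg cup at (278,178).

Run:
```python
from h import *
W=np.load('top.npy'); im=cv2.imread('pics/top0.png')
def fit(u,v,r,z0,z1,n,circ=False):
    S=W[v-r:v+r,u-r:u+r].reshape(-1,3); S=S[(S[:,2]>z0)&(S[:,2]<z1)]
    if len(S)<5: print(n,'few',len(S));return
    if circ: 
        c,rad=cv2.minEnclosingCircle(S[:,:2].astype(np.float32)); print(n,np.round(c,4),round(rad,4),'mean',S.mean(0).round(4),len(S))
    else: 
        c,s,a=cv2.minAreaRect(S[:,:2].astype(np.float32)); print(n,np.round(c,4),np.round(s,4),round(a,1),'mean',S.mean(0).round(4),len(S))
for i,(u,v) in enumerate([(152,239),(192,241),(150,269),(193,270)]): fit(u,v,13,.022,.05,f'l{i+1}')
fit(254,266,25,.02,.1,'lid',1); fit(254,266,25,.05,.1,'knob',1); fit(254,266,25,.022,.035,'rim',1)
fit(359,277,22,.095,.15,'tin',1)
for u,v in [(330,238),(358,201),(402,215),(403,263)]: fit(u,v,18,.06,.12,'shut',1)
fit(219,178,30,.02,.1,'cups',1);fit(278,178,20,.02,.1,'egg',1)
print(W[230:300,135:212].reshape(-1,3)[::1][:,2].min(), np.nanmedian(W[250:255,165:180],axis=(0,1)), np.nanmedian(W[330:340,265:275],axis=(0,1)))
cv2.imwrite('pics/crop.png',cv2.resize(im[180:310,120:400],None,fx=2.85,fy=2.85,interpolation=cv2.INTER_CUBIC))
```

```text
l1 [0.5565 0.2967] [0.0282 0.0193] 1.5 mean [0.5564 0.2961 0.0284] 108
l2 [0.5523 0.2063] [0.0282 0.0197] 14.8 mean [0.5522 0.206  0.029 ] 112
l3 [0.4896 0.299 ] [0.0207 0.0278] 84.3 mean [0.4892 0.2988 0.0291] 116
l4 [0.4869 0.2022] [0.0286 0.0197] 13.6 mean [0.4869 0.2019 0.0288] 113
lid [0.4948 0.0611] 0.032 mean [0.494  0.0602 0.0386] 613
knob [0.4944 0.0606] 0.0096 mean [0.4943 0.0604 0.0607] 63
rim [0.4947 0.0604] 0.0319 mean [0.4929 0.0592 0.0293] 179
tin [ 0.4689 -0.1671] 0.0291 mean [ 0.4691 -0.1677  0.1065] 144
shut [ 0.5551 -0.1057] 0.0252 mean [ 0.5541 -0.1055  0.0829] 408
shut [ 0.6393 -0.1688] 0.0293 mean [ 0.6381 -0.1678  0.0841] 557
shut [ 0.6059 -0.2685] 0.0293 mean [ 0.6053 -0.2678  0.0764] 552
shut [ 0.5001 -0.2679] 0.0273 mean [ 0.4998 -0.267   0.0708] 477
cups [0.7134 0.1607] 0.0627 mean [0.7078 0.1584 0.0456] 770
egg [0.6976 0.008 ] 0.0252 mean [0.7002 0.0085 0.0382] 378
nan [0.52775058 0.25259544 0.01122371] [ 0.3395905   0.02691271 -0.00099987]
```

View pics/crop.png

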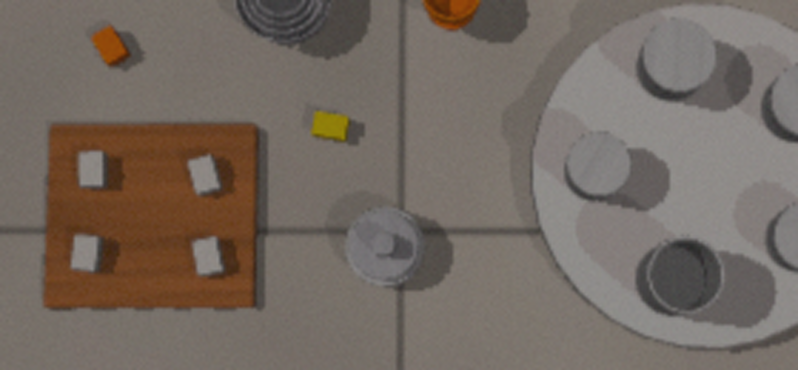

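The crop confirms four white lumps on the board, the long side of each roughly along world x. It also shows the lid with its knob at crop (385,245) and the only open, dark-mouthed tin at crop (684,275). The orange (110,45) and yellow (330,125) blocks are decoys.

```bash
cat > p.py <<'E'
# usage: p.py yaw_deg x y z [x y z ...]: tool shifts (cm) and turn (deg) from the present pose
import sys; from h import *
a=list(map(float,sys.argv[1:])); o=status.get_obs(); r=rot(o); p=np.array(o['eef_pos'])
s=np.radians(a[0]); y=np.array([np.cos(s),np.sin(s),0]); z=np.array([0,0,-1.])
G=R.from_matrix(np.stack([np.cross(y,z),y,z],1))
print('t',round(o['time_s'],2),'pos',p.round(4),'open',round(o['opening'],3),'gf',round(o['grasp_force'],1),'F',np.round(o['wrist_force'],1))
print('turn',np.degrees((r.inv()*G).as_rotvec()).round(1))
for w in np.reshape(a[1:],(-1,3)): print(w,'shift',(r.inv().apply(w-p)*100).round(2))
E
python3 p.py 104.8 .552 .206 .12 .552 .206 .06 .552 .206 .0145
```

```text
t 0.1 pos [0.2361 0.5237 0.2305] open 1.005 gf 0.0 F [ 0.5  0.4 -0.5]
turn [ -0.1  -0.  -39.1]
[0.552 0.206 0.12 ] shift [-41.86 -15.95  11.06]
[0.552 0.206 0.06 ] shift [-41.86 -15.94  17.06]
[0.552  0.206  0.0145] shift [-41.87 -15.94  21.61]
```

```bash
python3 -m handwheel '[[[0.2,-41.9,-15.9,11,0,0,-39.1],[0.2,-41.9,-15.9,11,0,0,-39.1],[0.2,-41.9,-15.9,11,0,0,-39.1],[0.2,-41.9,-15.9,11,0,0,-39.1],[0.2,-41.9,-15.9,11,0,0,-39.1],[0.2,-41.9,-15.9,11,0,0,-39.1],[0.2,-41.9,-15.9,11,0,0,-39.1],[0.2,-41.9,-15.9,11,0,0,-39.1],[0.2,-41.9,-15.9,11,0,0,-39.1],[0.2,-41.9,-15.9,11,0,0,-39.1]]]'
python3 p.py 104.8 .552 .206 .015
python3 - <<'E'
from h import *
c,M=T('wrist'); print(M.round(3).tolist()); W=cloud(c,M); f=c['frame']
cv2.imwrite('pics/w1.png',f)
m=((f.min(2)>95)&(W[...,2]>.022)&(W[...,2]<.04)).astype(np.uint8)
n,l,s,cc=cv2.connectedComponentsWithStats(m)
for i in range(1,n):
    if s[i,4]>150: P=W[l==i]; print(s[i],np.nanmean(P,0).round(4),[np.round(q,4) for q in cv2.minAreaRect(P[:,:2].astype(np.float32))])
E
```

```text
time_s: 1.35
eef_pos: [0.5523, 0.2071, 0.1209]
eef_rot: [-0.001, -0.129, 0.992, 0.0]
wrist_force: [0.3, 0.5, 0.6]
opening: 0.599
grasp_force: 0.0
t 1.35 pos [0.5523 0.2071 0.1209] open 0.599 gf 0.0 F [0.3 0.5 0.6]
turn [ 0.  -0.1 -0. ]
[0.552 0.206 0.015] shift [ 0.05 -0.1  10.59]
[[-0.256, 0.917, 0.305, 0.474], [0.967, 0.243, 0.08, 0.186], [-0.0, 0.315, -0.949, 0.264], [0.0, 0.0, 0.0, 1.0]]
[  41   27   96   82 2031] [0.4794 0.0713 0.0345] [array([0.4801, 0.0683]), array([0.0604, 0.03  ]), np.float64(65.5975)]
[ 284  105   31   43 1197] [0.4867 0.202  0.0299] [array([0.4871, 0.2022]), array([0.0279, 0.0197]), np.float64(12.8228)]
[ 409  144   42   44 1063] [0.4893 0.2989 0.0298] [array([0.4896, 0.2992]), array([0.02 , 0.028]), np.float64(85.7729)]
[267 197  27  36 932] [0.5519 0.2064 0.0298] [array([0.5523, 0.2064]), array([0.0275, 0.0194]), np.float64(15.422)]
[376 230  34  37 829] [0.556  0.2964 0.0298] [array([0.5565, 0.2966]), array([0.0278, 0.0201]), np.float64(1.4623)]
```

View pics/w1.png

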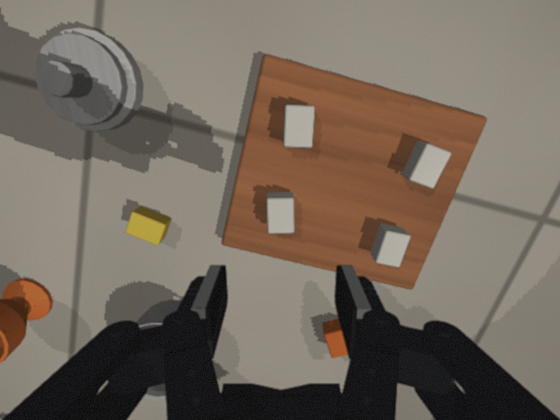

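The wrist view shows lump 2 at (280,213) centred between the fingers, and the wrist and top measurements agree within 1 mm. I'll descend and grip.

```bash
python3 -m handwheel '[[[0.2,0,-0.05,6,0,0,0],[0.2,0,-0.05,9,0,0,0],[0.2,0,-0.05,10.6,0,0,0],[-1,0,-0.05,10.6,0,0,0],[-1,0,-0.05,10.6,0,0,0],[-1,0,-0.05,10.6,0,0,0],[-1,0,-0.05,10.6,0,0,0],[-1,0,-0.05,5,0,0,0],[-1,0,-0.05,-2,0,0,0],[-1,0,-0.05,-2,0,0,0]]]'
python3 p.py 90 .469 -.167 .145 .469 -.167 .116
```

```text
time_s: 2.65
eef_pos: [0.5569, 0.207, 0.1475]
eef_rot: [0.005, -0.129, 0.992, 0.0]
wrist_force: [1.2, 0.1, -0.7]
opening: 0.214
grasp_force: 59.9
t 2.65 pos [0.5569 0.207  0.1475] open 0.214 gf 59.9 F [ 1.2  0.1 -0.7]
turn [ 0.   0.6 14.8]
[ 0.469 -0.167  0.145] shift [ 18.06 -33.91   0.09]
[ 0.469 -0.167  0.116] shift [ 18.1  -33.9    2.99]
```

```bash
python3 -m handwheel '[[[-1,17.7,-34,0,0,0,14.8],[-1,17.7,-34,0,0,0,14.8],[-1,17.7,-34,0,0,0,14.8],[-1,17.7,-34,0,0,0,14.8],[-1,17.7,-34,0,0,0,14.8],[-1,17.7,-34,0,0,0,14.8],[-1,17.7,-34,0,0,0,14.8],[-1,17.7,-34,0,0,0,14.8]]]'
python3 p.py 90 .469 -.167 .116
python3 - <<'E'
from h import *
c,M=T('wrist'); W=cloud(c,M); cv2.imwrite('pics/w2.png',c['frame'])
S=W.reshape(-1,3); S=S[(abs(S[:,2]-.109)<.006)&(np.hypot(S[:,0]-.469,S[:,1]+.167)<.036)]
print(len(S),S.mean(0),cv2.minEnclosingCircle(S[:,:2].astype(np.float32)))
c,M=T('top'); W=cloud(c,M)
E
```

```text
time_s: 3.65
eef_pos: [0.4684, -0.1676, 0.1407]
eef_rot: [-0.0, 0.001, 1.0, 0.0]
wrist_force: [0.2, 0.6, -0.4]
opening: 0.216
grasp_force: 59.9
t 3.65 pos [ 0.4684 -0.1676  0.1407] open 0.216 gf 59.9 F [ 0.2  0.6 -0.4]
turn [ 0.1 -0.1 -0.1]
[ 0.469 -0.167  0.116] shift [-0.06  0.05  2.47]
1255 [ 0.45631675 -0.16777162  0.10861154] ((0.46854159235954285, -0.1678442358970642), 0.02914251759648323)
```

View pics/w2.png

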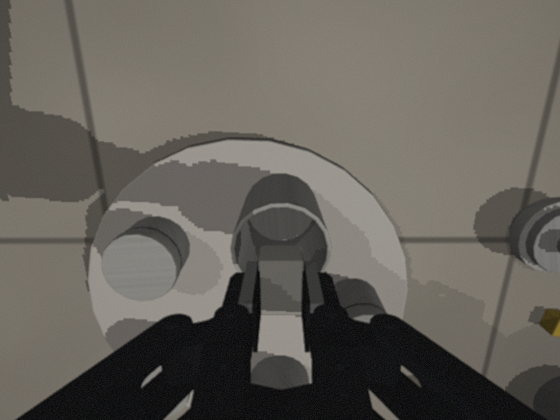

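Lump 2 is held at (281,290), right above the tin mouth at (281,240), and the tin measures (0.4686, -0.1675). I'll lower and let it go.

```bash
python3 -m handwheel '[[[-1,0,0,2,0,0,0],[-1,0,0,2.6,0,0,0],[-1,0,0,2.6,0,0,0],[0.2,0,0,2.6,0,0,0],[0.2,0,0,2.6,0,0,0],[0.2,0,0,2.6,0,0,0],[0.2,0,0,0,0,0,0],[0.2,0,0,0,0,0,0]]]'
python3 p.py 102.8 .487 .202 .12 .487 .202 .015
```

```text
time_s: 4.75
eef_pos: [0.4703, -0.1685, 0.1431]
eef_rot: [0.002, -0.0, 1.0, -0.001]
wrist_force: [-0.0, -0.4, -0.4]
opening: 0.602
grasp_force: 0.0
t 4.75 pos [ 0.4703 -0.1685  0.1431] open 0.602 gf 0.0 F [-0.  -0.4 -0.4]
turn [ -0.2   0.2 -12.8]
[0.487 0.202 0.12 ] shift [-1.66 37.06  2.23]
[0.487 0.202 0.015] shift [-1.63 37.08 12.73]
```

```bash
python3 -m handwheel '[[[0.2,-1.85,36.9,2,0,0,-12.9],[0.2,-1.85,36.9,2,0,0,-12.9],[0.2,-1.85,36.9,2,0,0,-12.9],[0.2,-1.85,36.9,2,0,0,-12.9],[0.2,-1.85,36.9,2,0,0,-12.9],[0.2,-1.85,36.9,2,0,0,-12.9],[0.2,-1.85,36.9,2,0,0,-12.9],[0.2,-1.85,36.9,2,0,0,-12.9]]]'
python3 p.py 102.8 .487 .202 .015
python3 - <<'E'
from h import *
c,M=T('top'); W=cloud(c,M)
v,u=277,359
S=W[v-14:v+14,u-14:u+14].reshape(-1,3); S=S[np.hypot(S[:,0]-.4687,S[:,1]+.1675)<.022]
print('in tin z',np.nanpercentile(S[:,2],[5,50,95]).round(3), c['frame'][270:285,352:367].max())
E
```

```text
time_s: 5.75
eef_pos: [0.4868, 0.2013, 0.1205]
eef_rot: [-0.001, -0.113, 0.994, -0.0]
wrist_force: [0.5, 0.2, 0.2]
opening: 0.599
grasp_force: 0.0
t 5.75 pos [0.4868 0.2013 0.1205] open 0.599 gf 0.0 F [0.5 0.2 0.2]
turn [-0.  -0.1  0.2]
[0.487 0.202 0.015] shift [-0.05  0.07 10.55]
in tin z [0.029 0.035 0.053] 92
```

```bash
python3 -m handwheel '[[[0.2,0,0.05,6,0,0,0],[0.2,0,0.05,9,0,0,0],[0.2,0,0.05,10.6,0,0,0],[-1,0,0.05,10.6,0,0,0],[-1,0,0.05,10.6,0,0,0],[-1,0,0.05,10.6,0,0,0],[-1,0,0.05,10.6,0,0,0],[-1,0,0.05,5,0,0,0],[-1,0,0.05,-2,0,0,0],[-1,0,0.05,-2,0,0,0]]]'
python3 p.py 90 .4687 -.1675 .141
```

```text
time_s: 7.05
eef_pos: [0.4907, 0.2028, 0.1468]
eef_rot: [0.005, -0.113, 0.994, 0.0]
wrist_force: [0.8, 0.2, 0.2]
opening: 0.21
grasp_force: 59.7
t 7.05 pos [0.4907 0.2028 0.1468] open 0.21 gf 59.7 F [0.8 0.2 0.2]
turn [ 0.   0.6 12.9]
[ 0.4687 -0.1675  0.141 ] shift [ 10.45 -35.6    0.5 ]
```

```bash
python3 -m handwheel '[[[-1,10.1,-35.6,0,0,0,12.9],[-1,10.1,-35.6,0,0,0,12.9],[-1,10.1,-35.6,0,0,0,12.9],[-1,10.1,-35.6,0,0,0,12.9],[-1,10.1,-35.6,0,0,0,12.9],[-1,10.1,-35.6,0,0,0,12.9],[-1,10.1,-35.6,0,0,0,12.9],[-1,10.1,-35.6,0,0,0,12.9]]]'
python3 p.py 90 .4687 -.1675 .115
```

```text
time_s: 8.05
eef_pos: [0.4677, -0.1669, 0.1404]
eef_rot: [-0.001, 0.0, 1.0, 0.001]
wrist_force: [-0.3, 0.2, -0.4]
opening: 0.217
grasp_force: 59.7
t 8.05 pos [ 0.4677 -0.1669  0.1404] open 0.217 gf 59.7 F [-0.3  0.2 -0.4]
turn [ 0.1 -0.1 -0. ]
[ 0.4687 -0.1675  0.115 ] shift [-0.1  -0.06  2.54]
```

```bash
python3 -m handwheel '[[[-1,-0.05,-0.05,2,0,0,0],[-1,-0.05,-0.05,2.5,0,0,0],[-1,-0.05,-0.05,2.5,0,0,0],[0.2,-0.05,-0.05,2.5,0,0,0],[0.2,-0.05,-0.05,2.5,0,0,0],[0.2,-0.05,-0.05,2.5,0,0,0],[0.2,-0.05,-0.05,0,0,0,0],[0.2,-0.05,-0.05,0,0,0,0]]]'
python3 -m handwheel '[[[0.2,-8.8,46.4,2,0,0,-1.5],[0.2,-8.8,46.4,2,0,0,-1.5],[0.2,-8.8,46.4,2,0,0,-1.5],[0.2,-8.8,46.4,2,0,0,-1.5],[0.2,-8.8,46.4,2,0,0,-1.5],[0.2,-8.8,46.4,2,0,0,-1.5],[0.2,-8.8,46.4,2,0,0,-1.5],[0.2,-8.8,46.4,2,0,0,-1.5],[0.2,-8.8,46.4,2,0,0,-1.5],[0.2,-8.8,46.4,2,0,0,-1.5]]]'
python3 p.py 91.5 .5563 .2965 .015
python3 - <<'E'
from h import *
c,M=T('top'); W=cloud(c,M)
v,u=277,359
S=W[v-14:v+14,u-14:u+14].reshape(-1,3); S=S[np.hypot(S[:,0]-.4687,S[:,1]+.1675)<.022]
print('in tin z',np.nanpercentile(S[:,2],[5,50,95]).round(3))
E
```

```text
time_s: 9.05
eef_pos: [0.4702, -0.169, 0.1431]
eef_rot: [0.002, -0.0, 1.0, -0.001]
wrist_force: [1.0, 0.2, -0.5]
opening: 0.601
grasp_force: 0.0
time_s: 10.3
eef_pos: [0.5561, 0.2952, 0.1203]
eef_rot: [-0.001, -0.013, 1.0, -0.0]
wrist_force: [0.5, -0.9, 0.4]
opening: 0.598
grasp_force: 0.0
t 10.3 pos [0.5561 0.2952 0.1203] open 0.598 gf 0.0 F [ 0.5 -0.9  0.4]
turn [-0.  -0.1  0. ]
[0.5563 0.2965 0.015 ] shift [-0.04  0.13 10.53]
in tin z [0.029 0.048 0.071]
```

```bash
python3 -m handwheel '[[[0.2,0,0.1,6,0,0,0],[0.2,0,0.1,9,0,0,0],[0.2,0,0.1,10.6,0,0,0],[-1,0,0.1,10.6,0,0,0],[-1,0,0.1,10.6,0,0,0],[-1,0,0.1,10.6,0,0,0],[-1,0,0.1,10.6,0,0,0],[-1,0,0.1,5,0,0,0],[-1,0,0.1,-2,0,0,0],[-1,0,0.1,-2,0,0,0]]]'
python3 -m handwheel '[[[-1,9.9,-46.1,0,0,0,1.5],[-1,9.9,-46.1,0,0,0,1.5],[-1,9.9,-46.1,0,0,0,1.5],[-1,9.9,-46.1,0,0,0,1.5],[-1,9.9,-46.1,0,0,0,1.5],[-1,9.9,-46.1,0,0,0,1.5],[-1,9.9,-46.1,0,0,0,1.5],[-1,9.9,-46.1,0,0,0,1.5],[-1,9.9,-46.1,0,0,0,1.5],[-1,9.9,-46.1,0,0,0,1.5]]]'
python3 p.py 90 .4687 -.1675 .115
```

```text
time_s: 11.6
eef_pos: [0.5603, 0.2983, 0.148]
eef_rot: [0.005, -0.013, 1.0, 0.002]
wrist_force: [0.1, -0.3, -0.6]
opening: 0.216
grasp_force: 60.3
time_s: 12.85
eef_pos: [0.4696, -0.1658, 0.1408]
eef_rot: [-0.0, -0.0, 1.0, 0.0]
wrist_force: [-0.4, -0.1, -0.7]
opening: 0.215
grasp_force: 60.3
t 12.85 pos [ 0.4696 -0.1658  0.1408] open 0.215 gf 60.3 F [-0.4 -0.1 -0.7]
turn [ 0.1 -0.   0. ]
[ 0.4687 -0.1675  0.115 ] shift [ 0.09 -0.17  2.58]
```

```bash
python3 -m handwheel '[[[-1,0.1,-0.15,2,0,0,0],[-1,0.1,-0.15,2.5,0,0,0],[-1,0.1,-0.15,2.5,0,0,0],[0.2,0.1,-0.15,2.5,0,0,0],[0.2,0.1,-0.15,2.5,0,0,0],[0.2,0.1,-0.15,2.5,0,0,0],[0.2,0.1,-0.15,0,0,0,0],[0.2,0.1,-0.15,0,0,0,0]]]'
python3 -m handwheel '[[[1,-2.6,22.8,-3,0,0,0],[1,-2.6,22.8,-3,0,0,0],[1,-2.6,22.8,-3,0,0,0],[1,-2.6,22.8,-3,0,0,0],[1,-2.6,22.8,-3,0,0,0],[1,-2.6,22.8,-3,0,0,0],[1,-2.6,22.8,-3,0,0,0]]]'
python3 p.py 90 .4945 .0606 .004
python3 - <<'E'
from h import *
c,M=T('top'); W=cloud(c,M); f=c['frame']
v,u=277,359
S=W[v-14:v+14,u-14:u+14].reshape(-1,3); S=S[np.hypot(S[:,0]-.4687,S[:,1]+.1675)<.022]
print('in tin z',np.nanpercentile(S[:,2],[5,50,95,100]).round(3))
S=W[v-22:v+22,u-22:u+22].reshape(-1,3); S=S[(S[:,2]>.095)&(S[:,2]<.15)]; print('tin',cv2.minEnclosingCircle(S[:,:2].astype(np.float32)),S.mean(0))
c2,M=T('wrist'); W=cloud(c2,M); S=W.reshape(-1,3); D=np.hypot(S[:,0]-.4945,S[:,1]-.0606)
for a,b in [(.05,.068),(.033,.044),(.022,.033)]:
    Q=S[(D<.04)&(S[:,2]>a)&(S[:,2]<b)]; print(a,len(Q),cv2.minEnclosingCircle(Q[:,:2].astype(np.float32)))
a=cv2.resize(f[235:320,120:400],(798,242),interpolation=cv2.INTER_CUBIC); b=cv2.resize(c2['frame'],(440,330))
o=np.zeros((580,798,3),np.uint8); o[:242]=a; o[245:575,:440]=b; t=cv2.resize(f[257:297,339:379],(330,330),interpolation=cv2.INTER_CUBIC); o[245:575,450:780]=cv2.convertScaleAbs(t,alpha=1.8); cv2.imwrite('pics/m3.png',o)
E
```

```text
time_s: 13.85
eef_pos: [0.4703, -0.169, 0.1431]
eef_rot: [0.002, -0.0, 1.0, -0.001]
wrist_force: [0.5, 0.7, -0.2]
opening: 0.6
grasp_force: 0.0
time_s: 14.72
eef_pos: [0.4947, 0.0588, 0.1708]
eef_rot: [-0.0, 0.001, 1.0, -0.0]
wrist_force: [-0.2, -0.2, 0.6]
opening: 1.0
grasp_force: 0.0
t 14.72 pos [0.4947 0.0588 0.1708] open 1.0 gf 0.0 F [-0.2 -0.2  0.6]
turn [-0.  -0.  -0.1]
[0.4945 0.0606 0.004 ] shift [ 0.    0.18 16.68]
in tin z [0.03  0.078 0.089 0.092]
tin ((0.4686572551727295, -0.1673075407743454), 0.029134074226021767) [ 0.46900865 -0.16819287  0.10630231]
0.05 520 ((0.4944770634174347, 0.06036023423075676), 0.010064879432320595)
0.033 2420 ((0.49468156695365906, 0.06038442999124527), 0.02702128142118454)
0.022 943 ((0.4946528673171997, 0.060230061411857605), 0.0320284478366375)
```

View pics/m3.png

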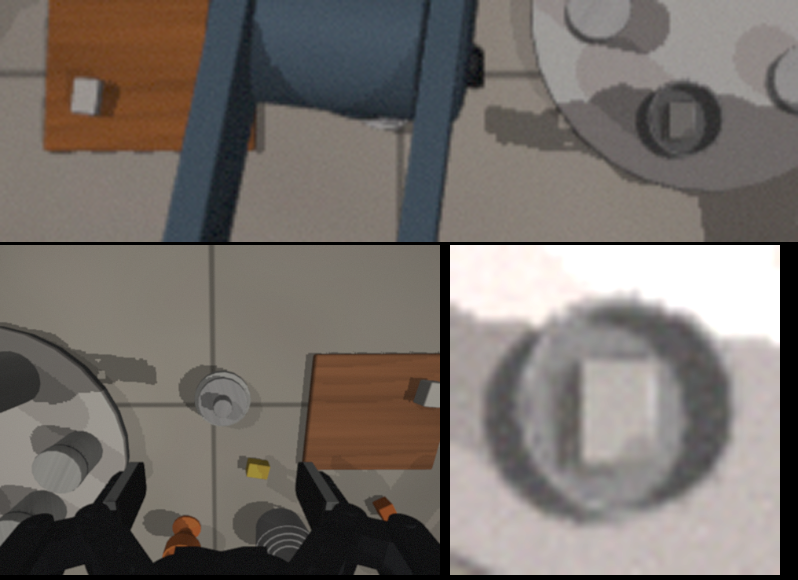

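All three lumps are in the tin, with the top one flat at z ≈ 0.088 (composite, lower right). That is below the seated plug at 0.094. One lump remains on the board (crop (86,96)), and the lid at (223,398) is centred between the open fingers. Next I'll grip the broad rim.

```bash
python3 -m handwheel '[[[1,0,0.16,6,0,0,0],[1,0,0.16,11,0,0,0],[1,0,0.16,15,0,0,0],[1,0,0.16,16.8,0,0,0],[1,0,0.16,16.8,0,0,0],[1,0,0.16,16.8,0,0,0]]]'
python3 p.py 90 .4946 .0604 .003
python3 - <<'E'
from h import *
c,M=T('scene'); cv2.imwrite('pics/s4.png',cv2.resize(c['frame'][150:300,220:420],(800,600),interpolation=cv2.INTER_CUBIC))
E
```

```text
time_s: 15.58
eef_pos: [0.4957, 0.061, 0.0041]
eef_rot: [0.001, 0.0, 1.0, -0.0]
wrist_force: [0.4, 0.1, 0.2]
opening: 1.002
grasp_force: 0.0
t 15.57 pos [0.4957 0.061  0.0041] open 1.002 gf 0.0 F [0.4 0.1 0.2]
turn [-0.   0.1 -0. ]
[0.4946 0.0604 0.003 ] shift [ 0.11 -0.06  0.11]
```

View pics/s4.png

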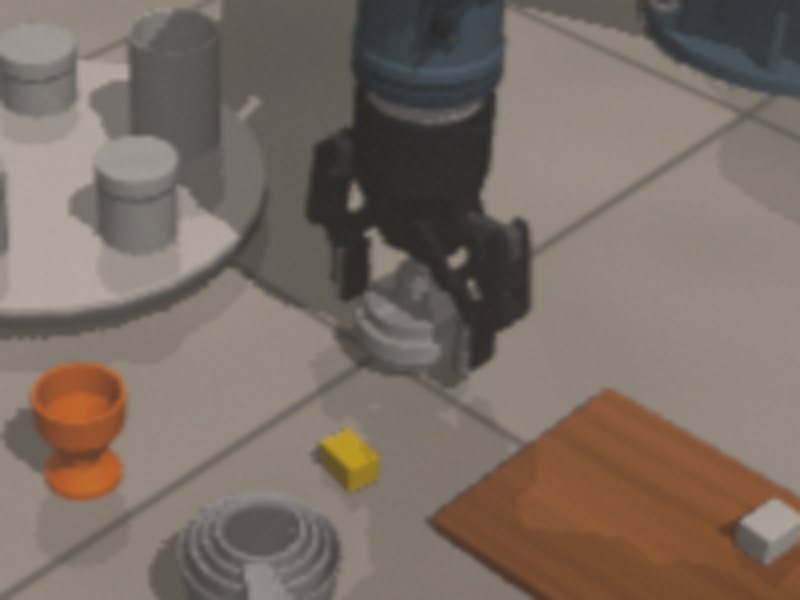

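The open fingers straddle the lid at (405,310), with the tips clear of the table. I'll close and lift a little.

```bash
python3 -m handwheel '[[[1,0,0,0.3,0,0,0],[0.4,0,0,0.3,0,0,0],[-1,0,0,0.3,0,0,0],[-1,0,0,0.3,0,0,0],[-1,0,0,0.3,0,0,0],[-1,0,0,0.3,0,0,0],[-1,0,0,0.3,0,0,0]]]'
python3 p.py 90 .4946 .0604 .003
python3 -m handwheel '[[[-1,0,0,-2,0,0,0],[-1,0,0,-5,0,0,0],[-1,0,0,-9,0,0,0],[-1,0,0,-13,0,0,0],[-1,0,0,-15.5,0,0,0],[-1,0,0,-15.5,0,0,0],[-1,0,0,-15.5,0,0,0]]]'
python3 p.py 90 .4946 .0604 .16
python3 - <<'E'
from h import *
c2,M=T('wrist'); o=status.get_obs(); W=cloud(c2,M); S=W.reshape(-1,3); D=np.hypot(S[:,0]-.4946,S[:,1]-.0604)
z=S[(D<.04),2]; h,e=np.histogram(z,np.arange(.1,.26,.004)); print([(round(a,3),n) for a,n in zip(e,h) if n>40])
p=o['eef_pos'];
for a,b in [(.046,.066),(.03,.039),(.019,.029)]:
    Q=S[(D<.04)&(S[:,2]-p[2]>a)&(S[:,2]-p[2]<b)]
    if len(Q)>5: print(a,len(Q),cv2.minEnclosingCircle(Q[:,:2].astype(np.float32)))
cv2.imwrite('pics/w5.png',c2['frame'])
E
```

```text
time_s: 16.5
eef_pos: [0.4952, 0.0615, 0.0012]
eef_rot: [0.0, -0.0, 1.0, -0.0]
wrist_force: [-2.0, -0.4, 7.6]
opening: 0.727
grasp_force: 63.8
t 16.5 pos [0.4952 0.0615 0.0012] open 0.727 gf 63.8 F [-2.  -0.4  7.6]
turn [-0.  0.  0.]
[0.4946 0.0604 0.003 ] shift [ 0.06 -0.11 -0.18]
time_s: 17.38
eef_pos: [0.4939, 0.0617, 0.154]
eef_rot: [-0.001, -0.0, 1.0, 0.0]
wrist_force: [-0.4, 0.3, -2.7]
opening: 0.729
grasp_force: 65.8
t 17.38 pos [0.4939 0.0617 0.154 ] open 0.729 gf 65.8 F [-0.4  0.3 -2.7]
turn [ 0.  -0.1  0. ]
[0.4946 0.0604 0.16  ] shift [-0.06 -0.13 -0.6 ]
[(np.float64(0.164), np.int64(149)), (np.float64(0.168), np.int64(364)), (np.float64(0.172), np.int64(617)), (np.float64(0.176), np.int64(710)), (np.float64(0.18), np.int64(3416)), (np.float64(0.184), np.int64(1040)), (np.float64(0.188), np.int64(2058)), (np.float64(0.192), np.int64(9321)), (np.float64(0.196), np.int64(1124)), (np.float64(0.2), np.int64(599)), (np.float64(0.204), np.int64(815)), (np.float64(0.208), np.int64(976)), (np.float64(0.212), np.int64(3012)), (np.float64(0.216), np.int64(319)), (np.float64(0.22), np.int64(354)), (np.float64(0.224), np.int64(1415)), (np.float64(0.228), np.int64(2583)), (np.float64(0.232), np.int64(3275)), (np.float64(0.236), np.int64(2855)), (np.float64(0.24), np.int64(1612))]
0.046 5764 ((0.4941445291042328, 0.06044464930891991), 0.039901528507471085)
0.03 6594 ((0.48577314615249634, 0.059985674917697906), 0.03909355029463768)
0.019 2975 ((0.4853019118309021, 0.059918131679296494), 0.03890323266386986)
```

View pics/w5.png

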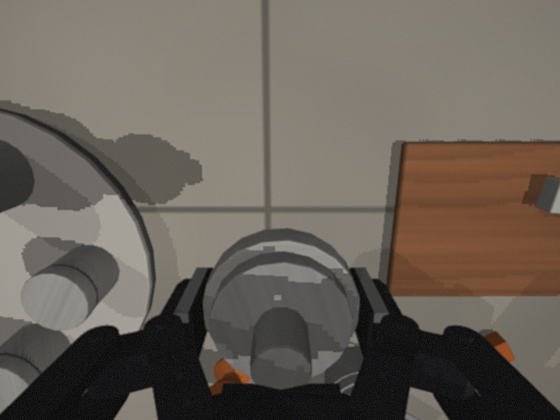

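The stack is gripped by the rim with the cap and knob on top ((280,330), knob at (281,345)), and it is level and did not slip. The rim top sits 29 mm above the TCP, so inner_rim = TCP + 22 mm. Now I'll carry it over the tin.

```bash
python3 -m handwheel '[[[-1,0.3,-3,0,0,0,0],[-1,0.8,-7,0,0,0,0],[-1,1.3,-12,0,0,0,0],[-1,1.9,-17,0,0,0,0],[-1,2.3,-21,0,0,0,0],[-1,2.5,-22.9,0,0,0,0],[-1,2.5,-22.9,0,0,0,0],[-1,2.5,-22.9,0,0,0,0],[-1,2.5,-22.9,0,0,0,0]]]'
python3 p.py 90 .4693 -.1672 .115 .4693 -.1672 .095
python3 - <<'E'
from h import *
o=status.get_obs(); p=o['eef_pos']; c2,M=T('wrist'); W=cloud(c2,M); S=W.reshape(-1,3)-p; r=np.hypot(S[:,0],S[:,1])
for n,a,b,R0 in [('rim',.026,.032,.032),('cap',.036,.0425,.027),('knob',.058,.066,.01)]:
    Q=S[(S[:,2]>a)&(S[:,2]<b)&(r<.035)&(abs(S[:,1])<.022)]; print(n,len(Q),'minx+R',np.percentile(Q[:,0],.5)+R0, Q[:,2].mean(), 'y',np.median(Q[:,1]))
Wt=W.reshape(-1,3); Q=Wt[(abs(Wt[:,2]-.109)<.006)&(np.hypot(Wt[:,0]-.4687,Wt[:,1]+.1674)<.036)]; print('tin rim pts',len(Q), Q[:,:2].min(0) if len(Q) else '')
E
```

```text
time_s: 18.55
eef_pos: [0.47, -0.1661, 0.155]
eef_rot: [-0.0, -0.001, 1.0, 0.0]
wrist_force: [0.0, 0.7, -1.8]
opening: 0.727
grasp_force: 66.1
t 18.55 pos [ 0.47   -0.1661  0.155 ] open 0.727 gf 66.1 F [ 0.   0.7 -1.8]
turn [ 0.  -0.   0.1]
[ 0.4693 -0.1672  0.115 ] shift [ 0.07 -0.11  4.  ]
[ 0.4693 -0.1672  0.095 ] shift [ 0.07 -0.11  6.  ]
rim 1966 minx+R -2.5488527989468712e-05 0.028747198779068214 y 6.955155467128216e-05
cap 8987 minx+R -0.0009395321728633277 0.03870391223340031 y 7.496148243110734e-05
knob 2401 minx+R -0.0014222662233891546 0.06042999923900444 y 0.00013227444056249094
tin rim pts 831 [ 0.43977522 -0.19652617]
```

```bash
python3 -m handwheel '[[[-1,0.08,-0.12,2,0,0,0],[-1,0.08,-0.12,3.5,0,0,0],[-1,0.08,-0.12,4,0,0,0],[-1,0.08,-0.12,4,0,0,0],[-1,0.08,-0.12,4,0,0,0]]]'
python3 p.py 90 .4691 -.1673 .0952
python3 -m handwheel '[[[-1,0,0,0.3,0,0,0],[-1,0,0,0.6,0,0,0],[-1,0,0,0.9,0,0,0],[-1,0,0,1.1,0,0,0],[-1,0,0,1.1,0,0,0]]]'
python3 p.py 90 .4691 -.1673 .0952
```

```text
time_s: 19.23
eef_pos: [0.4696, -0.1688, 0.1159]
eef_rot: [0.0, -0.0, 1.0, -0.0]
wrist_force: [0.6, -0.3, -2.1]
opening: 0.728
grasp_force: 66.1
t 19.23 pos [ 0.4696 -0.1688  0.1159] open 0.728 gf 66.1 F [ 0.6 -0.3 -2.1]
turn [-0.  0.  0.]
[ 0.4691 -0.1673  0.0952] shift [0.05 0.16 2.07]
time_s: 19.85
eef_pos: [0.469, -0.1686, 0.104]
eef_rot: [-0.0, -0.0, 1.0, 0.0]
wrist_force: [-0.8, 0.3, -0.9]
opening: 0.725
grasp_force: 66.1
t 19.85 pos [ 0.469  -0.1686  0.104 ] open 0.725 gf 66.1 F [-0.8  0.3 -0.9]
turn [ 0. -0.  0.]
[ 0.4691 -0.1673  0.0952] shift [-0.01  0.13  0.88]
```

```bash
python3 -m handwheel '[[[-1,0,0.1,0.2,0,0,0],[-1,0,0.12,0.4,0,0,0],[-1,0,0.12,0.6,0,0,0],[-1,0,0.12,0.7,0,0,0],[-1,0,0.12,0.7,0,0,0]]]'
python3 p.py 90 .4691 -.1673 .0952
python3 -m handwheel '[[[-1,0,0,0.05,0,0,0],[-1,0,0,0.1,0,0,0],[-1,0,0,0.15,0,0,0],[-1,0,0,0.15,0,0,0]]]'
python3 p.py 90 .4691 -.1673 .0952
```

```text
time_s: 20.48
eef_pos: [0.4691, -0.1674, 0.0972]
eef_rot: [-0.0, -0.0, 1.0, 0.0]
wrist_force: [-0.5, 0.2, -1.4]
opening: 0.73
grasp_force: 66.1
t 20.48 pos [ 0.4691 -0.1674  0.0972] open 0.73 gf 66.1 F [-0.5  0.2 -1.4]
turn [ 0. -0.  0.]
[ 0.4691 -0.1673  0.0952] shift [-0.    0.01  0.2 ]
time_s: 20.98
eef_pos: [0.4691, -0.1674, 0.0958]
eef_rot: [-0.0, -0.0, 1.0, 0.0]
wrist_force: [0.5, 0.5, -1.0]
opening: 0.728
grasp_force: 66.1
t 20.98 pos [ 0.4691 -0.1674  0.0958] open 0.728 gf 66.1 F [ 0.5  0.5 -1. ]
turn [ 0. -0.  0.]
[ 0.4691 -0.1673  0.0952] shift [0.   0.01 0.06]
```

Contact should be a fraction of a millimetre away, so I'll creep down until the force rises.

```bash
python3 -m handwheel '[[[-1,0,0,0.05,0,0,0],[-1,0,0,0.05,0,0,0],[-1,0,0,0.1,0,0,0],[-1,0,0,0.1,0,0,0]]]'
```

```text
time_s: 21.48
eef_pos: [0.4693, -0.1675, 0.0952]
eef_rot: [0.0, -0.0, 1.0, -0.0]
wrist_force: [-1.9, 1.5, 3.6]
opening: 0.732
grasp_force: 66.7
```

Contact came at exactly the expected height (TCP 0.0952, force up about 5 N), so the lid is seated. I'll open and rise to knob height.

```bash
python3 -m handwheel '[[[1,0,0,0,0,0,0],[1,0,0,0,0,0,0],[1,0,0,0,0,0,0],[1,0,0,0,0,0,0],[1,0,0,-2,0,0,0],[1,0,0,-5,0,0,0],[1,0,0,-9,0,0,0],[1,0,0,-9,0,0,0],[1,0,0,-9,0,0,0]]]'
python3 - <<'E'
from h import *
o=status.get_obs(); print(o['eef_pos']); c2,M=T('wrist'); W=cloud(c2,M); S=W.reshape(-1,3); D=np.hypot(S[:,0]-.469,S[:,1]+.1674)
for n,a,b in [('rim',.119,.128),('cap',.130,.138),('knob',.152,.160)]:
    Q=S[(D<.036)&(S[:,2]>a)&(S[:,2]<b)]; print(n,len(Q),cv2.minEnclosingCircle(Q[:,:2].astype(np.float32)),np.median(Q[:,2]))
    A=np.c_[Q[:,:2],np.ones(len(Q))]; print('  tilt',np.linalg.lstsq(A,Q[:,2],rcond=None)[0][:2].round(3))
cv2.imwrite('pics/w6.png',c2['frame'])
E
```

```text
time_s: 22.6
eef_pos: [0.4689, -0.1673, 0.1844]
eef_rot: [-0.0, -0.0, 1.0, 0.0]
wrist_force: [-0.8, 0.4, -0.6]
opening: 1.004
grasp_force: 0.0
[ 0.46888022 -0.16727572  0.18435973]
rim 1477 ((0.4687567353248596, -0.16767796874046326), 0.03210118040442467) 0.12376748176004465
  tilt [ 0.005 -0.002]
cap 4191 ((0.46736055612564087, -0.16721078753471375), 0.02709166519343853) 0.1338914639424543
  tilt [ 0.004 -0.001]
knob 898 ((0.4672620892524719, -0.16716268658638), 0.010044090449810028) 0.15581140349843917
  tilt [ 0.056 -0.001]
```

View pics/w6.png

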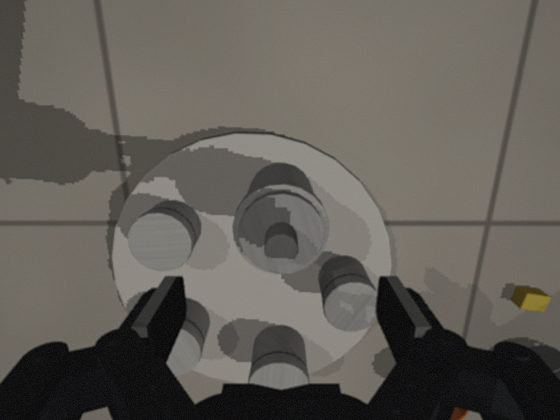

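The lid is seated level: rim top at 0.124, cap top at 0.134, nested. The knob (281,240) is at (0.4673, -0.1672). I'll descend to it and grip.

```bash
python3 -m handwheel '[[[0.2,0.16,0,2,0,0,0],[0.2,0.16,0,3.8,0,0,0],[0.2,0.16,0,4.8,0,0,0],[0.2,0.16,0,4.8,0,0,0],[0.2,0.16,0,4.8,0,0,0]]]'
python3 p.py 90 .4673 -.1672 .136
python3 -m handwheel '[[[-0.3,0,0,0,0,0,0],[-0.4,0,0,0,0,0,0],[-1,0,0,0,0,0,0],[-1,0,0,0,0,0,0],[-1,0,0,0,0,0,0],[-1,0,0,0,0,0,0]]]'
```

```text
time_s: 23.28
eef_pos: [0.4678, -0.1676, 0.1371]
eef_rot: [0.0, -0.0, 1.0, -0.0]
wrist_force: [0.4, -0.2, 0.0]
opening: 0.602
grasp_force: 0.0
t 23.27 pos [ 0.4678 -0.1676  0.1371] open 0.602 gf 0.0 F [ 0.4 -0.2  0. ]
turn [-0.  0.  0.]
[ 0.4673 -0.1672  0.136 ] shift [0.05 0.04 0.11]
time_s: 24.02
eef_pos: [0.468, -0.1676, 0.1374]
eef_rot: [0.0, -0.0, 1.0, -0.0]
wrist_force: [-1.4, 1.0, 5.2]
opening: 0.205
grasp_force: 58.6
```

Gripped. Now I'll lift slowly straight up.

```bash
python3 -m handwheel '[[[-1,0,0,-0.3,0,0,0],[-1,0,0,-0.7,0,0,0],[-1,0,0,-1.2,0,0,0],[-1,0,0,-2,0,0,0],[-1,0,0,-3,0,0,0],[-1,0,0,-4,0,0,0],[-1,0,0,-5,0,0,0],[-1,0,0,-6,0,0,0],[-1,0,0,-7,0,0,0],[-1,0,0,-8,0,0,0]]]'
python3 -m handwheel '[[[-1,0,0,-0.8,0,0,0],[-1,0,0,-1.5,0,0,0],[-1,0,0,-2,0,0,0],[-1,0,0,-2,0,0,0],[-1,0,0,-2,0,0,0],[-1,0,0,-2,0,0,0],[-1,0,0,-2,0,0,0]]]'
python3 - <<'E'
from h import *
W0=np.load('top.npy')
c,M=T('scene'); f=c['frame']; W=cloud(c,M); Ws=np.load('scene.npy'); S=W.reshape(-1,3)
D=np.hypot(S[:,0]-.4687,S[:,1]+.1674)
Q=S[(D<.034)&(S[:,2]>.1)&(S[:,2]<.145)]; print('lid z max',np.percentile(Q[:,2],[50,90,99]).round(4))
def tins(V): 
    r=[]
    for x,y,h in [(.555,-.1055,.086),(.639,-.1685,.086),(.606,-.2683,.078),(.5,-.2675,.072),(.7,.008,.05),(.713,.16,.05),(.4687,-.1674,.06)]:
        P=V.reshape(-1,3); P=P[(np.hypot(P[:,0]-x,P[:,1]-y)<.04)&(P[:,2]>.036)&(P[:,2]<.1)]; r.append(P[:,:2].mean(0) if len(P) else [0,0])
    return np.array(r)
print('shift mm',((tins(W)-tins(Ws))*1000).round(1).tolist())
cv2.imwrite('pics/s7.png',cv2.resize(f[60:280,160:440],(760,597),interpolation=cv2.INTER_CUBIC))
E
```

```text
time_s: 25.28
eef_pos: [0.4675, -0.1674, 0.2175]
eef_rot: [-0.0, -0.0, 1.0, 0.0]
wrist_force: [0.9, -0.2, -0.7]
opening: 0.207
grasp_force: 58.6
time_s: 26.15
eef_pos: [0.4674, -0.1674, 0.2365]
eef_rot: [-0.0, -0.0, 1.0, 0.0]
wrist_force: [-0.1, 0.2, -0.2]
opening: 0.207
grasp_force: 58.6
lid z max [0.1248 0.1315 0.1334]
shift mm [[0.1, -0.1], [0.0, -0.1], [-0.1, -0.1], [0.0, -0.1], [0.1, 0.3], [-0.2, -0.5], [5.4, 6.1]]
```

View pics/s7.png

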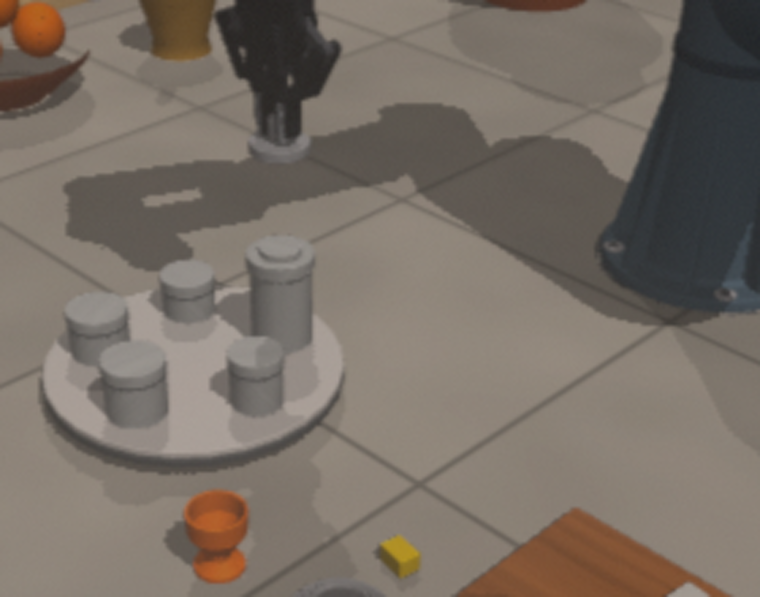

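The inner lid is seated on the upright tin, with its boss visible at (281,247). The cap hangs level in the gripper at (279,145), about 10 cm up. The bystanders moved less than 0.6 mm.

```bash
python3 -c "
from bench import ctrl; print(ctrl.hand_in())"
```

```text
the job is handed in; nothing more can be done
None
```

I handed the job in at about 26 s of the 72 s allowed: three lumps are in the tin and the fourth is still on the board, the inner lid is fully seated, and the cap is held about 10 cm above it with the other tins and cups unmoved.

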